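# Nudge the lemon into the board's well

## Task

The lemon is lying loose on the round wooden board on the worktop. Nudge it gently across the board with the fingers, without gripping it or picking it up and without letting it roll off the board, until it drops into the board's shallow round well, then leave it lying still in there. Do not disturb the pepper mill, the mug, the lime or the garlic.

Things in the scene. Friction and masses are not known exactly. Their poses are not given: they have to be found in the camera images.
- fruit_board: round pale wooden board with one darker-stained well, 260 mm across and 24 mm thick, lying flat and fixed on the worktop; its origin is the centre of its underside, z up; the well lies 55 mm from the centre along its own +x. The board may be turned to any yaw
- well (a point): centre of the mouth of the round well, level with the board's top face. The well is 78 mm across at the top, 66 mm at its flat floor, 12 mm deep, with sloping sides; the lemon, lying on its side, drops 12 mm as it goes in
- lemon: yellow lemon, 76 mm long by 56 mm by 55 mm, about 110 g, lying loose on its side on the board's top, 8 to 13 cm from the well at any yaw; long axis along its own x; origin on its skin at what is the underside at the start (it turns with the lemon as it rolls). It slides and rolls freely with little resistance, but rests where it is left on the flat board
- lemon_mid (a point): middle of the lemon; 27.5 mm above the board's top while it lies on the board, about 15.5 mm above it when it lies in the well
- pepper_mill: brown wooden pepper mill standing behind the board, 58 mm across, 150 mm tall; bystander; origin under its foot
- mug: small blue mug, 58 mm across without the handle, 49 mm tall, to the right behind the board; bystander; origin under its foot
- lime: green lime, 57 mm long, on the worktop to the left; bystander; origin at its underside
- garlic: garlic bulb, 60 mm across, on the worktop to the left; bystander; origin at its underside
Not all that is in view belongs to the job. Of the things that look like the lemon, the larger one is meant.

How it is judged:
At the end, for the whole second after the job is handed in: the lemon lies still in the well: its middle within 20 mm of the well's centre in plan and less than 21 mm above the board's top face (it is 27.5 mm above it before it drops in), untouched by the fingers (horizontal distance between lemon_mid and well below 0.02 m and z of lemon_mid in the frame of well below 0.021 m and linear speed of lemon below 0.03 m/s and contact force between the fingers and lemon below 0.1 N).
It fails at once if the lemon is lifted: its middle rises more than 48 mm above the board's top face (27.5 mm when lying, 38 mm if it stands on end) (z of lemon_mid in the frame of well above 0.048 m).
It fails at once if the lemon is gripped or shoved hard: more than 15 N between fingers and lemon (contact force between the fingers and lemon above 15 N).
It fails at once if the lemon falls off the board (height (world z) of lemon_mid below 0.033 m).
It fails at once if a bystander (pepper mill, mug, lime, garlic) is moved more than 30 mm (distance of any of pepper_mill, mug, lime, garlic from where it was at the start of the episode above 0.03 m).
It also fails if it takes over 35 s, if anything falls off the work surface, if the arm or the gripper's body presses on something with over 40 N, if the wrist force passes 120 N, or if a joint passes its speed limit or range.

## Robot

A 6-joint arm with a two-finger parallel gripper is mounted at the origin on a cart in front of the work surface, level with it; the furniture and walls round the work are solid. World frame = base frame: x ahead of the robot, y to its left, z up, the work surface at z = 0. Lengths are in m, angles in rad, forces in N, time in s.
With the tool pointing down it reaches from about 0.4 to 0.825 m from the base axis. Payload 7 kg.
Tool frame: the origin (TCP) lies midway between the tips of the shut fingers; the grasp point (between the pads) lies hold_point_z behind it (hold_point_z is the distance from the TCP to the grasp point, in m); z points along the fingers, y is the line along which they close (so a half turn about z gives the same grasp; the last joint's range is limited). The gripper opens to 88 mm and grips with 3 to 60 N. Pads are 19 mm wide; open, the fingers measure 130 mm over their backs; the gripper's body (78 mm by 193 mm) begins 47 mm behind the grasp point.
Start: joints at [-0.835, 0.359, 0.012, 0, -1.224, -0.288], TCP at [0.292, -0.608, 0.227] pointing down, gripper open.
Joint ranges: [-3.07, 3.07], [-1.43, 2.12], [-1.02, 1.25], [-3.03, 1.67], [-3.05, -0], [-3.03, 3.03]. Speed limits (rad/s): [2.39, 2.39, 3.01, 3.14, 3.14, 3.14].

## Interface

Orientations are given as [roll, pitch, yaw] about the fixed x, y, z axes, in that order (R = Rz(yaw) Ry(pitch) Rx(roll)).
In Python, from station import * gives the robot as it stands.
- The arm moves only by the tool apply_moves, never from a script. Its argument "steps" is a list of rows, each an object with "translation": the shift along the world's x, y, z scaled (see below), a list of three; "rotation": the turn, a rotation vector about the world's x, y, z scaled (see below), a list of three. A call has exactly 10 rows; each row is the pose to reach, as a shift and turn from the pose commanded when the call began; what a row does not reach only later rows make up. The controller multiplies each number of a shift by 250 mm and each number of a turn by 30 degrees. A row lasts 1/12 s, in which the tool goes at most 41.7 mm and 7.16 degrees, less where a joint would pass 70% of its speed; a pose out of reach is approached as far as the arm can. A call with a number of a shift or a turn outside -1 to 1 is refused whole. A call with a gripper value outside its range is refused whole. "jaw" is the closure, from -1 (fully open) to 1 (shut), so that 0 is half open, set as the call begins (left out, the last holds). The fingers move at their own pace and stop on an object; "newtons" is the grip in N (left out, the last holds). Time passes only in rows, so rows that repeat a pose let the fingers close, or fill a call up. It gives the time, the measured TCP pose, the force, the opening and the grip force at its end, in the units of the state.
- get_state(): the state, without advancing time (a new reading comes with each control period).
- grab_frame(name): name is "side" or "top"; returns the picture (400x640x3 uint8, blue, green, red); there is no depth.
- camera_model(name): a dict with "fx", "fy", "cx", "cy" (pixels), "k1" (the pictures are not rectified: a ray, as slopes to the right and down, at radius r is drawn at 1 + k1 r^2 times it, then the intrinsics apply), "xyz" and "rotation" of the camera in the world. Camera axes: x right, y down, z forward; pixel columns grow to the right and rows downward; lengths in m; the calibration is good to about 2 mm. A picture is of the moment at which its call begins. camera_model takes no time and is no camera call.
- job_done(): hands the job in; it is judged then, once.
The state is a dict: "t": time; "q": joint angles; "qd": joint speeds; "joint_efforts": joint torques, N m; "eef_pos": TCP position; "ee_rot": TCP orientation; "force": force on the tool from outside, world axes, zero at the start; "moment": the same for the moment, N m; "width": finger opening in m; "gripper_force": force on a finger pad.
Only numpy, scipy, OpenCV 4.12 (cv2) and the standard library are available. Lean on these libraries where they do the work, as an engineer would, in place of code of your own. Each camera call takes 0.05 s, during which the arm holds its last target. There are 200 camera calls.

## Working session

There is one attempt and no reset: what is moved stays moved. The work goes in short steps, Python scripts to look and compute and a tool call to move; the robot and the scene stay as the last step left them, time stands still between calls to the robot, and variables do not carry over. Pictures are saved under pics/ and viewed, at most 10 in all, crops included, and the job is handed in when it is done.

Besides the shell and the picture viewer there is one more tool, called after "Emit:" by a JSON object that holds its "op" and its "data", one argument or row to a line. apply_moves: Moves the arm, as the interface text tells. Shifts and turns lie within -1 to 1; 1 stands for 250 mm of shift or 30 degrees of turn. Its arguments: {"type":"object","properties":{"steps":{"type":"array"},"jaw":{"type":"number"},"newtons":{"type":"number"}},"required":["steps"]}

```bash
mkdir -p pics
python3 - <<'E'
from station import *
import cv2
for n in("top","side"):
    cv2.imwrite(f"pics/{n}0.png",grab_frame(n)); print(n,camera_model(n))
s=get_state();print(s["t"],s["eef_pos"],s["ee_rot"],s["width"])
E
```

```text
top {'fx': 448.31553205547056, 'fy': 448.31553205547056, 'cx': 326.475248155833, 'cy': 192.87773596700828, 'k1': -0.06226333967829641, 'xyz': array([ 0.49461412, -0.1038146 ,  1.42275479]), 'rotation': array([-3.07577083, -0.00782876, -1.55556416])}
side {'fx': 402.8861966897645, 'fy': 402.8861966897645, 'cx': 315.42190837431446, 'cy': 196.9675466609393, 'k1': -0.014661146450088182, 'xyz': array([0.17897421, 0.8120216 , 0.6652178 ]), 'rotation': array([-2.11793587e+00,  2.35352908e-03, -2.74071584e+00])}
0.1 [ 0.29204655 -0.60805695  0.22575363] [ 3.14012464e+00 -1.33393911e-04 -2.69390644e+00] 0.08758499714116344
```

View pics/top0.png

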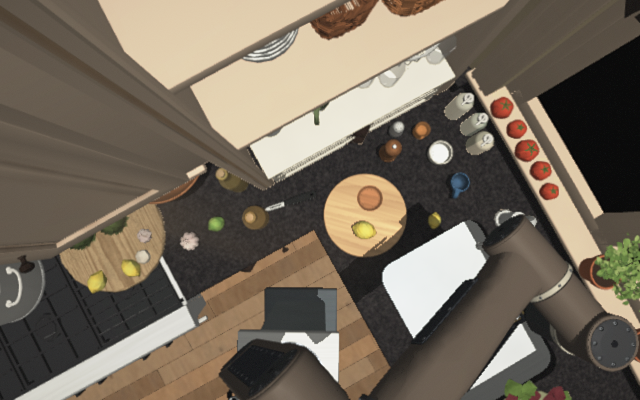

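View pics/side0.png

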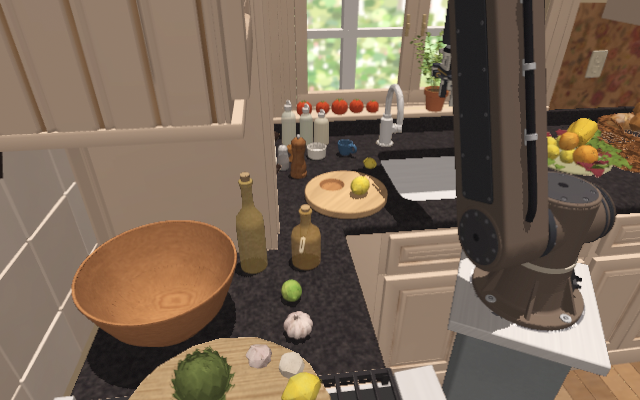

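Top view: board at about (365,215), well at (370,197). Candidates for the lemon in the top view: the lemon on the board (363,230), a smaller yellow fruit on the worktop (434,219), and two on the chopping board at (97,283) and (131,268). By the description it is the one on the board, (363,230), which is (360,186) in the side view.

```bash
cat > h.py <<'E'
from station import *
import cv2, numpy as np
from scipy.spatial.transform import Rotation as R
def cam(n):
    c=camera_model(n); K=np.array([[c["fx"],0,c["cx"]],[0,c["fy"],c["cy"]],[0,0,1.]])
    return K,np.array([c["k1"],0,0,0,0.]),R.from_euler("xyz",c["rotation"]).as_matrix(),np.array(c["xyz"])
def rays(n,p):
    K,d,M,o=cam(n); u=cv2.undistortPoints(np.float64(p).reshape(-1,1,2),K,d).reshape(-1,2)
    return o,np.c_[u,np.ones(len(u))]@M.T
def plane(n,p,z):
    o,r=rays(n,p); return (o+r*((z-o[2])/r[:,2])[:,None])[:,:2]
def cross(pt,ps):
    o1,a=rays("top",pt);o2,b=rays("side",ps);a,b=a[0],b[0]
    t=np.linalg.lstsq(np.c_[a,-b],o2-o1,rcond=None)[0]
    p,q=o1+t[0]*a,o2+t[1]*b; return (p+q)/2,np.linalg.norm(p-q)
def blob(img,lo,hi,box):
    x0,y0,x1,y1=box; m=np.zeros(img.shape[:2],np.uint8)
    m[y0:y1,x0:x1]=cv2.inRange(cv2.cvtColor(img,cv2.COLOR_BGR2HSV),lo,hi)[y0:y1,x0:x1]
    c=max(cv2.findContours(m,cv2.RETR_EXTERNAL,cv2.CHAIN_APPROX_NONE)[0],key=cv2.contourArea)
    return c
def cen(c):
    m=cv2.moments(c); return m["m10"]/m["m00"],m["m01"]/m["m00"]
YEL=((22,170,60),(34,255,255))
def lemon(img,n):
    return blob(img,*YEL,(320,170,412,262) if n=="top" else (305,165,390,220))
E
python3 - <<'E'
from h import *
t,s=cv2.imread("pics/top0.png"),cv2.imread("pics/side0.png")
for im,ps in((t,[(363,230),(370,197),(345,205),(395,200),(434,219)]),(s,[(360,186),(331,185),(345,203)])):
    h=cv2.cvtColor(im,cv2.COLOR_BGR2HSV); print([h[y,x].tolist() for x,y in ps])
a,b=lemon(t,"top"),lemon(s,"side")
print(cv2.contourArea(a),cen(a),cv2.fitEllipse(a)); print(cv2.contourArea(b),cen(b)); print(cross(cen(a),cen(b)))
print(plane("top",[cen(a)],.0515))
for n,im,bx in(("top",t,(355,183,386,214)),("side",s,(315,175,347,194))):
    c=blob(im,(0,120,60),(14,255,190),bx); e=cv2.fitEllipse(c);print(n,cv2.contourArea(c),cen(c),e,plane(n,[e[0]],.024),plane(n,[e[0]],.018))
for n,im,bx in(("top",t,(318,165,412,262)),("side",s,(300,165,392,220))):
    c=blob(im,(8,40,90),(24,200,255),bx); e=cv2.fitEllipse(cv2.convexHull(c));print(n,e,plane(n,[e[0]],.024))
o=cv2.resize(t[150:270,310:450],None,fx=5,fy=5,interpolation=cv2.INTER_CUBIC)
cv2.imwrite("pics/crop.png",o[:600])
E
```

```text
[[28, 132, 241], [13, 137, 192], [19, 96, 236], [16, 105, 221], [25, 137, 115]]
[[25, 152, 216], [14, 139, 211], [16, 98, 237]]Traceback (most recent call last):
  File "<stdin>", line 5, in <module>
  File "h.py", line 25, in lemon
    return blob(img,*YEL,(320,170,412,262) if n=="top" else (305,165,390,220))
  File "h.py", line 19, in blob
    c=max(cv2.findContours(m,cv2.RETR_EXTERNAL,cv2.CHAIN_APPROX_NONE)[0],key=cv2.contourArea)
ValueError: max() iterable argument is empty
```

```bash
sed -i 's/^YEL=.*/YEL=((22,115,60),(36,255,255))/' h.py
cat > m0.py <<'E'
from h import *
t,s=cv2.imread("pics/top0.png"),cv2.imread("pics/side0.png")
o=cv2.resize(t[150:270,310:450],None,fx=5,fy=5,interpolation=cv2.INTER_CUBIC)
a,b=lemon(t,"top"),lemon(s,"side")
cv2.drawContours(o,[((a-[310,150])*5+2).astype(int)],-1,(255,0,0),1)
print(cv2.contourArea(a),cen(a),cv2.fitEllipse(a)); print(cv2.contourArea(b),cen(b)); print(cross(cen(a),cen(b)))
print(plane("top",[cen(a)],.0515))
r=a.reshape(-1,2).astype(float); w=plane("top",r,.0515).astype(np.float32)*1000; print("lemon rect",cv2.minAreaRect(w))
for n,im,bx in(("top",t,(355,183,386,214)),("side",s,(315,175,347,194))):
    c=blob(im,(0,125,60),(14,255,225),bx); e=cv2.fitEllipse(c);print(n,cv2.contourArea(c),cen(c),e,plane(n,[e[0]],.024),plane(n,[e[0]],.018))
    if n=="top": cv2.drawContours(o,[((c-[310,150])*5+2).astype(int)],-1,(0,255,0),1)
for n,im,bx in(("top",t,(318,165,412,262)),("side",s,(300,165,392,220))):
    c=cv2.convexHull(blob(im,(8,40,90),(24,200,255),bx)); e=cv2.fitEllipse(c);print(n,e,plane(n,[e[0]],.024))
cv2.imwrite("pics/crop.png",o[:600])
E
python3 m0.py
```

```text
282.5 (363.5138643067846, 229.6772861356932) ((363.4688415527344, 229.64987182617188), (16.38858413696289, 22.307979583740234), 106.33782958984375)
242.5 (359.6096219931271, 184.81993127147766)
(array([ 0.47432979, -0.22766765,  0.05509699]), np.float64(0.00013997393404319833))
[[ 0.47434347 -0.22797242]]
lemon rect ((474.8948974609375, -227.9427490234375), (58.583595275878906, 58.83977508544922), 27.355924606323242)
top 443.0 (369.2257336343115, 197.6997742663657) ((369.2158508300781, 197.68687438964844), (23.312355041503906, 24.290359497070312), 115.54621887207031) [[ 0.57400298 -0.24730422]] [[ 0.57434352 -0.24791972]]
side 191.5 (331.319408181027, 184.09747606614445) ((331.3274841308594, 184.1030731201172), (10.419947624206543, 23.672298431396484), 90.50946044921875) [[ 0.57491366 -0.24988466]] [[ 0.57861854 -0.25982112]]
top ((364.45709228515625, 214.66384887695312), (82.77700805664062, 83.75579833984375), 38.193458557128906) [[ 0.52071127 -0.23292108]]
side ((340.2485046386719, 196.98239135742188), (52.89575958251953, 93.03585052490234), 83.32063293457031) [[ 0.52105743 -0.18581849]]
```

View pics/crop.png

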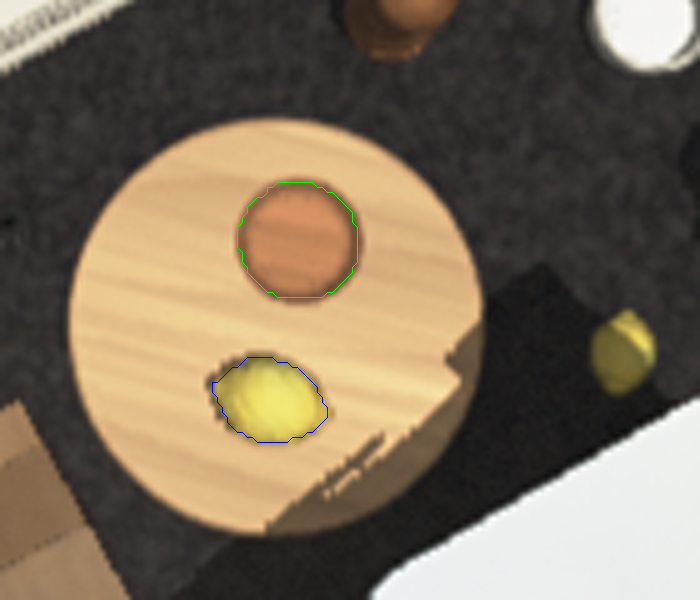

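The crop confirms the choice: the lemon on the board (crop 267,398) is plainly larger than the small fruit at (625,352), and the well is at (298,240). The lemon is at about (0.474, -0.228), the well at (0.574, -0.248), and the push direction is nearly across the lemon's long axis. I'll go behind the lemon with the fingers part-shut, side by side along that axis.

Emit:
{"op": "apply_moves", "data": {
  "steps": [
    {"translation": [0.03,0.08,0],"rotation": [0,0,-0.07]},
    {"translation": [0.06,0.16,0],"rotation": [0,0,-0.14]},
    {"translation": [0.09,0.24,0],"rotation": [0,0,-0.21]},
    {"translation": [0.12,0.32,0],"rotation": [0,0,-0.28]},
    {"translation": [0.15,0.4,0],"rotation": [0,0,-0.35]},
    {"translation": [0.18,0.48,0],"rotation": [0,0,-0.42]},
    {"translation": [0.21,0.56,0],"rotation": [0,0,-0.49]},
    {"translation": [0.24,0.64,0],"rotation": [0,0,-0.56]},
    {"translation": [0.27,0.72,0],"rotation": [0,0,-0.63]},
    {"translation": [0.3,0.8,0],"rotation": [0,0,-0.7]}
  ],
  "jaw": 0.32,
  "newtons": 10
}}

```text
t: 0.93
eef_pos: [0.3673, -0.4073, 0.2262]
ee_rot: [3.141, -0.0, -3.062]
force: [0.2, 0.7, -0.4]
width: 0.0311
gripper_force: 0.0
```

Emit:
{"op": "apply_moves", "data": {
  "steps": [
    {"translation": [0.017,0.08,-0.03],"rotation": [0,0,-0.06]},
    {"translation": [0.034,0.16,-0.06],"rotation": [0,0,-0.12]},
    {"translation": [0.05,0.24,-0.09],"rotation": [0,0,-0.18]},
    {"translation": [0.07,0.32,-0.12],"rotation": [0,0,-0.24]},
    {"translation": [0.09,0.4,-0.15],"rotation": [0,0,-0.3]},
    {"translation": [0.11,0.5,-0.18],"rotation": [0,0,-0.36]},
    {"translation": [0.13,0.6,-0.21],"rotation": [0,0,-0.42]},
    {"translation": [0.15,0.7,-0.24],"rotation": [0,0,-0.48]},
    {"translation": [0.17,0.77,-0.27],"rotation": [0,0,-0.57]},
    {"translation": [0.17,0.77,-0.3],"rotation": [0,0,-0.57]}
  ]
}}

```text
t: 1.77
eef_pos: [0.4102, -0.2137, 0.1513]
ee_rot: [3.141, 0.001, 2.924]
force: [1.1, 0.7, 0.1]
width: 0.0298
gripper_force: 0.0
```

Emit:
{"op": "apply_moves", "data": {
  "steps": [
    {"translation": [0,0,-0.07],"rotation": [0,0,0]},
    {"translation": [0,0,-0.14],"rotation": [0,0,0]},
    {"translation": [0,0,-0.21],"rotation": [0,0,0]},
    {"translation": [0,0,-0.28],"rotation": [0,0,0]},
    {"translation": [0,0,-0.34],"rotation": [0,0,0]},
    {"translation": [0,0,-0.39],"rotation": [0,0,0]},
    {"translation": [0,0,-0.43],"rotation": [0,0,0]},
    {"translation": [0,0,-0.45],"rotation": [0,0,0]},
    {"translation": [0,0,-0.46],"rotation": [0,0,0]},
    {"translation": [0,0,-0.46],"rotation": [0,0,0]}
  ]
}}

```text
t: 2.6
eef_pos: [0.4095, -0.2161, 0.0362]
ee_rot: [-3.141, -0.001, 2.924]
force: [-0.8, 0.5, -0.0]
width: 0.0298
gripper_force: 0.0
```

```bash
cat > look.py <<'E'
from h import *
import sys
k=sys.argv[1]
t,s=grab_frame("top"),grab_frame("side")
cv2.imwrite("pics/v%s.png"%k,np.hstack([cv2.resize(i,None,fx=4,fy=4) for i in(t[160:270,315:415],s[150:260,290:390])]))
for n,im in(("top",t),("side",s)):
    try: c=lemon(im,n);print(n,cv2.contourArea(c),cen(c),plane(n,[cen(c)],.0515))
    except ValueError: print(n,"hidden")
st=get_state();print(st["t"],st["eef_pos"],st["ee_rot"],st["force"])
E
python3 look.py 1
```

```text
top 278.5 (363.5344105326152, 229.55595451825252) [[ 0.47471395 -0.22803132]]
side 81.5 (357.0204498977505, 189.26789366053168) [[ 0.47496127 -0.20478674]]
2.7 [ 0.41004089 -0.21607638  0.03696308] [3.14158107e+00 5.91505557e-04 2.92455003e+00] [-0.4764634  -0.1124102   0.07562341]
```

View pics/v1.png

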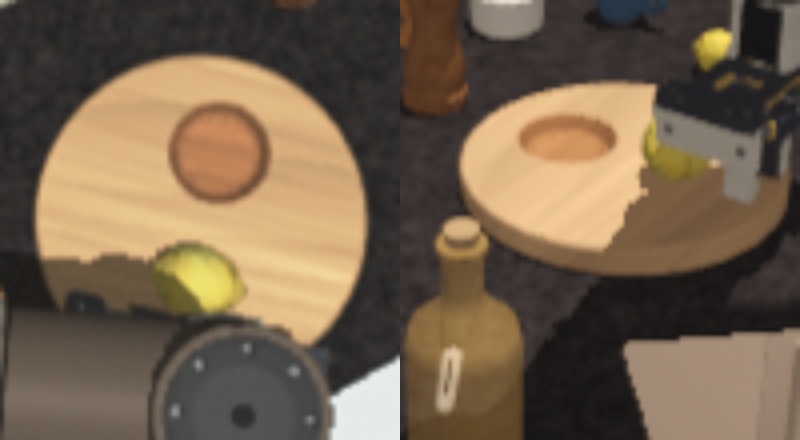

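The fingers stand behind the lemon, which hasn't moved (left panel 198,280; well 220,150). Now a slow push.

Emit:
{"op": "apply_moves", "data": {
  "steps": [
    {"translation": [0.01,-0.002,0],"rotation": [0,0,0]},
    {"translation": [0.02,-0.004,0],"rotation": [0,0,0]},
    {"translation": [0.03,-0.006,0],"rotation": [0,0,0]},
    {"translation": [0.04,-0.008,0],"rotation": [0,0,0]},
    {"translation": [0.05,-0.01,0],"rotation": [0,0,0]},
    {"translation": [0.06,-0.012,0],"rotation": [0,0,0]},
    {"translation": [0.07,-0.014,0],"rotation": [0,0,0]},
    {"translation": [0.08,-0.016,0],"rotation": [0,0,0]},
    {"translation": [0.09,-0.018,0],"rotation": [0,0,0]},
    {"translation": [0.1,-0.02,0],"rotation": [0,0,0]}
  ]
}}

```text
t: 3.53
eef_pos: [0.435, -0.221, 0.0365]
ee_rot: [-3.142, -0.0, 2.924]
force: [0.3, -0.8, -0.8]
width: 0.0298
gripper_force: 0.0
```

Emit:
{"op": "apply_moves", "data": {
  "steps": [
    {"translation": [0.008,-0.0016,0],"rotation": [0,0,0]},
    {"translation": [0.016,-0.0032,0],"rotation": [0,0,0]},
    {"translation": [0.024,-0.005,0],"rotation": [0,0,0]},
    {"translation": [0.032,-0.0064,0],"rotation": [0,0,0]},
    {"translation": [0.04,-0.008,0],"rotation": [0,0,0]},
    {"translation": [0.048,-0.01,0],"rotation": [0,0,0]},
    {"translation": [0.056,-0.011,0],"rotation": [0,0,0]},
    {"translation": [0.064,-0.013,0],"rotation": [0,0,0]},
    {"translation": [0.072,-0.0145,0],"rotation": [0,0,0]},
    {"translation": [0.08,-0.016,0],"rotation": [0,0,0]}
  ]
}}

```text
t: 4.37
eef_pos: [0.4549, -0.225, 0.0366]
ee_rot: [-3.142, -0.0, 2.924]
force: [-0.7, -0.6, 0.2]
width: 0.0296
gripper_force: 0.3
```

```bash
python3 look.py 2
```

```text
top 3.0 (362.0, 217.55555555555554) [[ 0.51125015 -0.22294829]]
side 47.5 (351.7649122807017, 188.34035087719298) [[ 0.49138843 -0.20395543]]
4.4667 [ 0.45515354 -0.22500457  0.03655622] [-3.14157352e+00  2.37446718e-04  2.92447687e+00] [0.0493461  0.87042669 0.63509863]
```

View pics/v2.png

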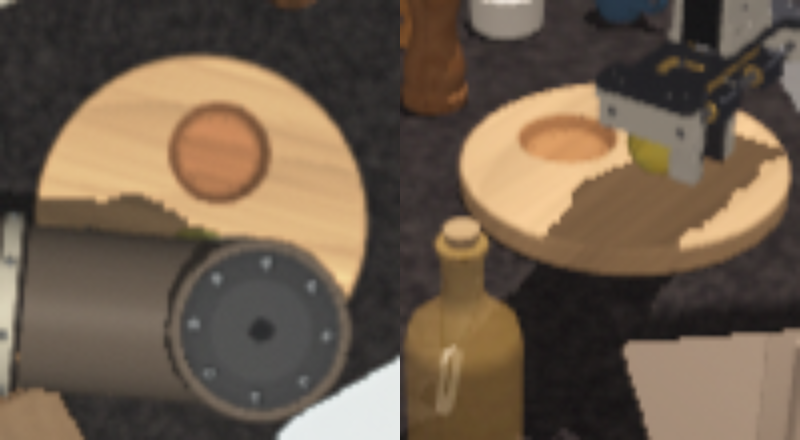

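The lemon is in contact and moving ahead (its front edge shows at left panel 210,235), partly hidden by the wrist. Carrying on at this pace, then I'll back away to check.

Emit:
{"op": "apply_moves", "data": {
  "steps": [
    {"translation": [0.008,-0.0016,0],"rotation": [0,0,0]},
    {"translation": [0.016,-0.0032,0],"rotation": [0,0,0]},
    {"translation": [0.024,-0.005,0],"rotation": [0,0,0]},
    {"translation": [0.032,-0.0064,0],"rotation": [0,0,0]},
    {"translation": [0.04,-0.008,0],"rotation": [0,0,0]},
    {"translation": [0.048,-0.01,0],"rotation": [0,0,0]},
    {"translation": [0.056,-0.011,0],"rotation": [0,0,0]},
    {"translation": [0.064,-0.013,0],"rotation": [0,0,0]},
    {"translation": [0.072,-0.0145,0],"rotation": [0,0,0]},
    {"translation": [0.08,-0.016,0],"rotation": [0,0,0]}
  ]
}}

```text
t: 5.3
eef_pos: [0.4749, -0.229, 0.0365]
ee_rot: [-3.142, -0.0, 2.924]
force: [0.2, 0.6, 0.5]
width: 0.0298
gripper_force: 0.3
```

Emit:
{"op": "apply_moves", "data": {
  "steps": [
    {"translation": [-0.04,0.008,0],"rotation": [0,0,0]},
    {"translation": [-0.08,0.016,0],"rotation": [0,0,0]},
    {"translation": [-0.12,0.024,0],"rotation": [0,0,0]},
    {"translation": [-0.16,0.032,0],"rotation": [0,0,0]},
    {"translation": [-0.2,0.04,0],"rotation": [0,0,0]},
    {"translation": [-0.2,0.04,0],"rotation": [0,0,0]},
    {"translation": [-0.2,0.04,0],"rotation": [0,0,0]},
    {"translation": [-0.2,0.04,0],"rotation": [0,0,0]},
    {"translation": [-0.2,0.04,0],"rotation": [0,0,0]},
    {"translation": [-0.2,0.04,0],"rotation": [0,0,0]}
  ]
}}

```text
t: 6.13
eef_pos: [0.4252, -0.219, 0.0366]
ee_rot: [-3.142, 0.0, 2.925]
force: [0.0, -0.1, -0.9]
width: 0.0297
gripper_force: 0.0
```

```bash
python3 look.py 3
```

```text
top 281.5 (365.9490822972173, 218.8857312018946) [[ 0.50736536 -0.23508388]]
side 111.0 (347.0735735735735, 184.07507507507506) [[ 0.51313248 -0.22330707]]
6.2333 [ 0.42501105 -0.21898513  0.03646931] [-3.14153874e+00 -2.82894690e-05  2.92444463e+00] [-0.83758564  0.74130705 -0.37270177]
```

View pics/v3.png

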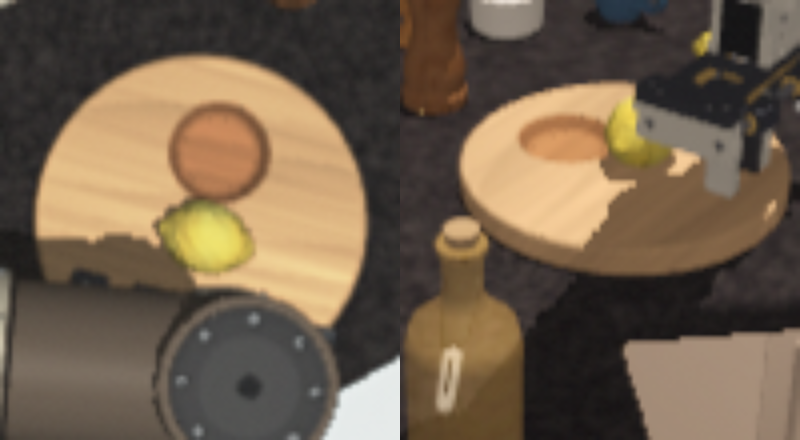

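The lemon is at (0.507,-0.235), left panel (205,237), just short of the well (220,150), its long axis still across the path. On course; pushing on.

Emit:
{"op": "apply_moves", "data": {
  "steps": [
    {"translation": [0.03,-0.006,0],"rotation": [0,0,0]},
    {"translation": [0.06,-0.012,0],"rotation": [0,0,0]},
    {"translation": [0.09,-0.018,0],"rotation": [0,0,0]},
    {"translation": [0.12,-0.024,0],"rotation": [0,0,0]},
    {"translation": [0.15,-0.03,0],"rotation": [0,0,0]},
    {"translation": [0.17,-0.034,0],"rotation": [0,0,0]},
    {"translation": [0.18,-0.036,0],"rotation": [0,0,0]},
    {"translation": [0.188,-0.037,0],"rotation": [0,0,0]},
    {"translation": [0.196,-0.039,0],"rotation": [0,0,0]},
    {"translation": [0.204,-0.04,0],"rotation": [0,0,0]}
  ]
}}

```text
t: 7.07
eef_pos: [0.4756, -0.2289, 0.0365]
ee_rot: [3.142, -0.0, 2.924]
force: [-1.1, 0.7, -0.4]
width: 0.0296
gripper_force: 0.4
```

Emit:
{"op": "apply_moves", "data": {
  "steps": [
    {"translation": [0.008,-0.0016,0],"rotation": [0,0,0]},
    {"translation": [0.016,-0.0032,0],"rotation": [0,0,0]},
    {"translation": [0.024,-0.005,0],"rotation": [0,0,0]},
    {"translation": [0.032,-0.0064,0],"rotation": [0,0,0]},
    {"translation": [0.04,-0.008,0],"rotation": [0,0,0]},
    {"translation": [0.048,-0.01,0],"rotation": [0,0,0]},
    {"translation": [0.056,-0.011,0],"rotation": [0,0,0]},
    {"translation": [0.064,-0.013,0],"rotation": [0,0,0]},
    {"translation": [0.072,-0.0145,0],"rotation": [0,0,0]},
    {"translation": [0.08,-0.016,0],"rotation": [0,0,0]}
  ]
}}

```text
t: 7.9
eef_pos: [0.4959, -0.233, 0.0366]
ee_rot: [3.142, -0.0, 2.924]
force: [-0.9, -0.1, 0.5]
width: 0.0298
gripper_force: 0.4
```

Emit:
{"op": "apply_moves", "data": {
  "steps": [
    {"translation": [0.008,-0.0016,0],"rotation": [0,0,0]},
    {"translation": [0.016,-0.0032,0],"rotation": [0,0,0]},
    {"translation": [0.024,-0.005,0],"rotation": [0,0,0]},
    {"translation": [0.032,-0.0064,0],"rotation": [0,0,0]},
    {"translation": [0.04,-0.008,0],"rotation": [0,0,0]},
    {"translation": [0.048,-0.01,0],"rotation": [0,0,0]},
    {"translation": [0.056,-0.011,0],"rotation": [0,0,0]},
    {"translation": [0.064,-0.013,0],"rotation": [0,0,0]},
    {"translation": [0.072,-0.0145,0],"rotation": [0,0,0]},
    {"translation": [0.08,-0.016,0],"rotation": [0,0,0]}
  ]
}}

```text
t: 8.73
eef_pos: [0.516, -0.237, 0.0365]
ee_rot: [3.142, 0.0, 2.924]
force: [0.4, 0.9, -0.5]
width: 0.0298
gripper_force: 0.0
```

```bash
python3 look.py 4
```

```text
top 80.0 (371.9875, 189.56666666666666) [[ 0.59755062 -0.25278731]]
side 115.0 (327.5173913043478, 181.62898550724637) [[ 0.57453413 -0.21437993]]
8.8333 [ 0.51612895 -0.23703293  0.03655981] [-3.14154388e+00  2.07411790e-04  2.92443935e+00] [ 0.46313852  0.1862803  -0.63948532]
```

View pics/v4.png

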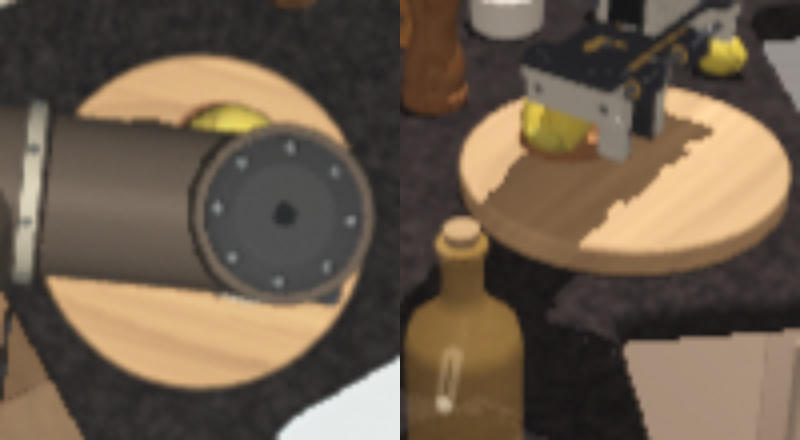

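The lemon has rolled into the well (right panel 555,130; left panel 230,118), away from the fingers. Now to back off and check.

Emit:
{"op": "apply_moves", "data": {
  "steps": [
    {"translation": [-0.03,0.006,0],"rotation": [0,0,0]},
    {"translation": [-0.08,0.016,0],"rotation": [0,0,0]},
    {"translation": [-0.14,0.028,0],"rotation": [0,0,0]},
    {"translation": [-0.2,0.04,0],"rotation": [0,0,0]},
    {"translation": [-0.26,0.052,0],"rotation": [0,0,0]},
    {"translation": [-0.32,0.064,0],"rotation": [0,0,0]},
    {"translation": [-0.36,0.072,0],"rotation": [0,0,0]},
    {"translation": [-0.38,0.076,0.05],"rotation": [0,0,0]},
    {"translation": [-0.38,0.076,0.1],"rotation": [0,0,0]},
    {"translation": [-0.38,0.076,0.1],"rotation": [0,0,0]}
  ]
}}

```text
t: 9.67
eef_pos: [0.4215, -0.2181, 0.0636]
ee_rot: [3.142, 0.003, 2.925]
force: [1.0, -0.5, 0.1]
width: 0.0298
gripper_force: 0.0
```

```bash
cat >> look.py <<'E'
a,b=lemon(t,"top"),lemon(s,"side");print(plane("top",[cen(a)],.0395),cross(cen(a),cen(b)))
E
python3 look.py 5; sleep 0; python3 look.py 6
```

```text
top 274.0 (373.04744525547443, 197.3029197080292) [[ 0.57380478 -0.25624948]]
side 226.5 (332.5437821927888, 178.37380426784398) [[ 0.56760057 -0.24020705]]
9.7667 [ 0.42096071 -0.21790511  0.06195208] [3.14128180e+00 1.57813598e-03 2.92439580e+00] [-0.6274436  -0.25792025 -0.80360665]
[[ 0.57449778 -0.25758345]] (array([ 0.5741897 , -0.25744165,  0.04140999]), np.float64(0.0004198889695489015))
top 275.0 (373.08, 197.32545454545453) [[ 0.57373709 -0.25635016]]
side 227.5 (332.56776556776555, 178.4007326007326) [[ 0.56746724 -0.24007058]]
9.8667 [ 0.42046671 -0.21785435  0.06119288] [ 3.14146744e+00 -2.74909022e-04  2.92421052e+00] [ 0.4730225  -0.76123813  0.27878164]
[[ 0.5744295  -0.25768501]] (array([ 0.5741383 , -0.25755635,  0.04126376]), np.float64(0.0004021603418951621))
```

View pics/v6.png

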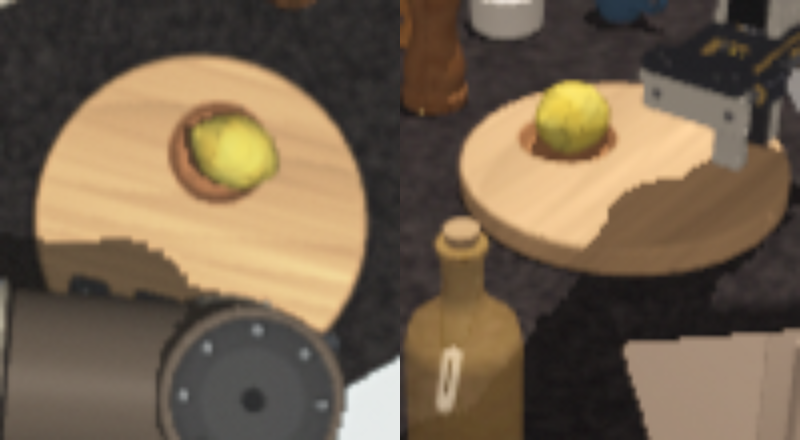

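The lemon lies in the well (left panel 235,150; right panel 572,118), about 10 mm off centre and about 17 mm above the board's top, both within limits. I'll let it settle for a moment, check again and hand in.

Emit:
{"op": "apply_moves", "data": {
  "steps": [
    {"translation": [0,0,0.02],"rotation": [0,0,0]},
    {"translation": [0,0,0.04],"rotation": [0,0,0]},
    {"translation": [0,0,0.06],"rotation": [0,0,0]},
    {"translation": [0,0,0.08],"rotation": [0,0,0]},
    {"translation": [0,0,0.1],"rotation": [0,0,0]},
    {"translation": [0,0,0.1],"rotation": [0,0,0]},
    {"translation": [0,0,0.1],"rotation": [0,0,0]},
    {"translation": [0,0,0.1],"rotation": [0,0,0]},
    {"translation": [0,0,0.1],"rotation": [0,0,0]},
    {"translation": [0,0,0.1],"rotation": [0,0,0]}
  ]
}}

```text
t: 10.7
eef_pos: [0.4206, -0.2179, 0.0863]
ee_rot: [-3.142, -0.0, 2.924]
force: [1.1, 0.8, 0.3]
width: 0.0297
gripper_force: 0.0
```

```bash
python3 look.py 7; python3 look.py 8 | tail -1
```

```text
top 275.0 (373.01272727272726, 197.30545454545455) [[ 0.57379533 -0.25614281]]
side 227.5 (332.56776556776555, 178.4007326007326) [[ 0.56746724 -0.24007058]]
10.8 [ 0.42060673 -0.21791675  0.08634766] [-3.14153885e+00 -4.39855358e-04  2.92440285e+00] [-0.11223595  0.28119438  0.21589648]
[[ 0.57448825 -0.25747585]] (array([ 0.57413167, -0.2573569 ,  0.0413688 ]), np.float64(0.000527918970458346))
[[ 0.57449778 -0.25758345]] (array([ 0.57415762, -0.25746661,  0.04130726]), np.float64(0.0005005872968079935))
```

Still, sunk by about 14 mm, about 10 mm from the well's centre.

```bash
python3 -c "
from station import *
print(job_done())"
```

```text
the job is handed in; nothing more can be done
None
```

I nudged the lemon into the well without gripping it and handed the job in at about 10.9 s; my last measurement had it lying still, about 10 mm from the well's centre and 17 mm above the board's top, with the fingers clear, but the hand-in returned no verdict.

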